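Clamp a regulator module in a board holder with a torque-limiting knob

ROBOT

A 6-joint arm with a two-finger parallel gripper is mounted at the origin on the work surface. World frame = base frame: x ahead of the robot, y to its left, z up, the work surface at z = 0. Lengths are in mm, angles in rad, forces in N, time in s.
With the tool pointing down it reaches from about 350 to 875 mm from the base axis. Payload 4.2 kg.
Tool frame: the origin (TCP) lies at the very end of the fingers, on their centre line; the grasp point (between the pads) lies behind it (robot.tcp_to_grasp is the z of the grasp point in the tool frame, in mm); z points along the fingers, y is the direction in which the jaws open and shut (so a half turn about z gives the same grasp; the last joint's range is limited). The gripper opens to 87 mm and grips with 3 to 60 N. Pads are 19 mm wide; open, the fingers measure 117 mm over their backs; the gripper's body (75 mm by 190 mm) begins 51 mm behind the grasp point.
Start: joints at [1.416, 0.385, 0.008, 0, -1.194, -0.259], TCP at [251.274, 572.242, 222.55] pointing down, gripper open.
Joint ranges: [-3.14, 3.14], [-1.21, 2.06], [-1.07, 1.41], [-3.16, 2.05], [-2.99, -0.16], [-3.1, 3.1]. Speed limits (rad/s): [2.79, 2.79, 3.14, 3.14, 3.14, 3.14].

INTERFACE

Orientations are given as a unit quaternion [w, x, y, z].
In Python, from workcell import sense, imaging, order, robot gives the robot as it stands.
- The arm moves only by the shell command python3 -m creep 'ROWS'. ROWS is a JSON object of lists of equal length, an entry for each row: "travel": the shift along the tool's x, y, z in mm, a list of three; "angular": the turn, a rotation vector about the tool's x, y, z in rad, a list of three; "grip": the closure, from 0 (fully open) to 1 (shut). In form: {"travel": [[tx, ty, tz], ...], "angular": [[rx, ry, rz], ...], "grip": [grip, ...]}. A call has 1 to 10 rows; each row is the pose to reach, as a shift and turn from the pose commanded when the call began, along the tool's axes at that moment; what a row does not reach only later rows make up. A row lasts 1/10 s, in which the tool goes at most 50 mm and 8.59 degrees, less where a joint would pass 70% of its speed; a pose out of reach is approached as far as the arm can. A call with a gripper value outside its range is refused whole. The fingers move at their own pace and stop on an object; the grip force is fixed at half the most. Time passes only in rows, so rows that repeat a pose let the fingers close. It gives the time, the measured TCP pose, the force and the opening at its end, in the units of the state.
- sense(): the state, without advancing time (a new reading comes with each control period).
- imaging.get_image(name): name is "scene" or "side" or "wrist"; returns (picture, depth): 420x560x3 uint8, red, green, blue; 420x560 float32, mm along the optical axis (not along the pixel's ray), 0 where there is no reading.
- imaging.camera_model(name): a dict with "intrinsics" (3x3 intrinsics, pixels), "world_from_camera" (4x4, takes a point from camera to world coordinates); the wrist camera has in their place "mount" (4x4, takes a point from camera to tool coordinates, whose origin is the TCP and whose axes are the flange's). Camera axes: x right, y down, z forward; pixel columns grow to the right and rows downward; lengths in mm; the calibration is good to about 2 mm. A picture is of the moment at which its call begins: read the wrist's pose just before it. camera_model takes no time and is no camera call.
- order.close_job(): hands the job in, once; it reports no verdict.
The state is a dict: "clock": time; "qpos": joint angles; "qvel": joint speeds; "tau": joint torques, N m; "ee_pos": TCP position; "tool_rot": TCP orientation; "contact_force": force on the tool from outside, world axes, zero at the start; "moment": the same for the moment, N m; "opening": finger opening in mm.
Only numpy, scipy, OpenCV 4.12 (cv2) and the standard library are available. Lean on these libraries where they do the work, as an engineer would, in place of code of your own. Each camera call takes 0.05 s, during which the arm holds its last target. There are 200 camera calls.

TASK

Put the power module (the rectangular board with the tall finned heat sink) in the board holder: lower it onto the ledges midway along the jaws, letting go only once it rests there. Then turn the holder's knob clockwise, as often as needed, until the jaw has clamped the module and the knob's slip clutch has clicked over once and its pin stands up; stop there, because turning on past the click drives the jaw solid and crushes the board. Leave the module clamped, and do not shift the other things on the bench.

Things in the scene. Friction and masses are not known exactly. Their poses are not given: they have to be found in the camera images.
- module: power module, loose, 0.14-0.28 kg: board 84 (its x) x 64 (its y) x 5 mm with a finned aluminium heat sink 28 (x) x 44 (y) mm in its middle, top 36 mm above the board's underside; grip the sink across its 28 mm. Origin: centre of the underside, z up. The jaws clamp its two y sides, 64 mm apart; either way round fits
- holder: board holder fixed to the bench: base 110 (x) x 236 (y) x 12 mm, origin on the bench, z up. Jaws close along its y. The fixed jaw at the -y end (90 mm long, top z = 36 mm) bears a stop plate preset, unmeasured, with its face anywhere from y = -85 to -76 mm. Ledges at x = +-30 mm, y -84 to -8 mm, top z = 20 mm. Gear housing 70 x 70 mm, top z = 42 mm; knob axis at x = 0, y = +85 mm
- jaw: moving jaw, aluminium, 90 mm long (x), 18 mm thick, top at z = 36 mm; axes as the holder's. Origin: middle of its clamping face (looks to -y), at bench height. It starts with that face 83 to 89 mm from holder y = -85 mm; stays where left (8 N friction); closes 15 mm per radian of knob turn, clockwise from above
- knob: torque-limiting knob, on a steel disc 64 mm across: fluted black cylinder 44 mm across, 36 mm tall, upright, white pointer line along its x axis. Origin: centre of its underside, 49 mm above the bench. Grip from above on any diameter, turn clockwise (seen from above). Until the jaw is tight it runs at 0.12 N m. Turned anticlockwise it opens the jaw
- pin_tip (a point): tip of the 6 mm click pin in the knob's top: 86 mm above the bench, 94 mm once clicked. Clutch: with the jaw tight, the knob slips from 0.3 N m on; the torque falls evenly to nil at 0.61 rad of slip, whence a spring takes it to a stop at 0.70 rad and keeps it clicked, pin up. Let go before 0.61 it springs back. Turned on at the stop it drives the jaw solid, soon over 25 N
- driver: loose bystander: screwdriver, 150 long, handle 26 thick, lying on the bench; origin under its middle
- jar: loose bystander: lidded round jar, 48 across, 45 tall
- spool: loose bystander: standing wire spool, 52 across, 50 tall
- memory_card: loose bystander: long narrow board, 130 x 30 x 5, lying flat
- small_sink: loose bystander: small square finned heat sink, 36 x 36 x 18
- tweezers: loose bystander: steel tweezers, 130 long, 5 thick, lying flat
- screw_dish: loose bystander: shallow steel dish, 70 across, 18 tall
Things that resemble listed ones, but are neither listed nor needed, are in the scene too. What is meant by the module is not purple, and is the smaller of those in its own colour.

How it is judged:
By the outcome, as a careful person would: the job done as asked, in the order asked, and still so for the second after the job is handed in, with the robot touching nothing.
It also fails if it takes over 72 s, if anything falls off the work surface, if the arm or the gripper's body presses on something with over 40 N, if the wrist force passes 120 N, or if a joint passes its speed limit or range.

## Working session

There is one attempt and no reset: what is moved stays moved. The work goes in short steps, Python scripts to look and compute and a shell command to move; the robot and the scene stay as the last step left them, time stands still between calls to the robot, and variables do not carry over. Pictures are saved under pics/ and viewed, about 8 in all and at most 12, crops included, and the job is handed in when it is done.

```bash
mkdir -p pics; ls; cat > h.py <<'E'
import numpy as np, cv2
from workcell import sense, imaging, order, robot
from scipy.spatial.transform import Rotation as R
def T(s=None):
    s=s or sense(); q=s["tool_rot"]; M=np.eye(4)
    M[:3,:3]=R.from_quat([q[1],q[2],q[3],q[0]]).as_matrix(); M[:3,3]=s["ee_pos"]; return M
def grab(name,fn=None):
    s=sense(); im,d=imaging.get_image(name); c=imaging.camera_model(name)
    K=np.array(c["intrinsics"]); W=T(s)@np.array(c["mount"]) if name=="wrist" else np.array(c["world_from_camera"])
    if fn: cv2.imwrite("pics/"+fn+".png",im[:,:,::-1]); np.savez("pics/"+fn+".npz",im=im,d=d,K=K,W=W)
    return im,d,K,W
def ray(uv,K,W,z):
    uv=np.atleast_2d(uv).astype(float); r=np.c_[uv,np.ones(len(uv))]@np.linalg.inv(K).T@W[:3,:3].T
    return W[:3,3]+r*((z-W[2,3])/r[:,2])[:,None]
def cloud(d,K,W):
    v,u=np.mgrid[:d.shape[0],:d.shape[1]]
    p=np.stack([(u-K[0,2])/K[0,0]*d,(v-K[1,2])/K[1,1]*d,d],-1)
    return p@W[:3,:3].T+W[:3,3]
def load(fn):
    f=np.load("pics/"+fn+".npz"); return f["im"],f["d"],f["K"],f["W"]
E
python3 - <<'E'
from h import *
for n in("scene","side","wrist"):
    im,d,K,W=grab(n,n+"0"); print(n,W.round(2).tolist(),K[0,0])
print(sense(),robot.tcp_to_grasp,T())
a=cv2.hconcat([cv2.imread(f"pics/{n}0.png") for n in("scene","side")])
E
```

```text
pics
scene [[-0.88, 0.36, -0.32, 939.6], [0.48, 0.62, -0.62, 706.65], [-0.02, -0.7, -0.71, 940.85], [0.0, 0.0, 0.0, 1.0]] 449.33349072890087
side [[0.98, -0.11, 0.16, 389.26], [-0.19, -0.6, 0.78, -996.99], [0.01, -0.8, -0.61, 853.43], [0.0, 0.0, 0.0, 1.0]] 400.4148525380202
wrist [[-0.4, -0.89, -0.23, 314.49], [-0.92, 0.39, 0.1, 543.76], [0.0, 0.25, -0.97, 383.82], [0.0, 0.0, 0.0, 1.0]] 339.8787851316699
{'clock': 0.15, 'qpos': array([ 1.41561177e+00,  3.85359222e-01,  6.98067868e-03, -3.47511672e-04,
       -1.19392943e+00, -2.58566441e-01]), 'qvel': array([ 0.00032794, -0.00104264,  0.00135704,  0.00373951,  0.00030211,
       -0.00093516]), 'tau': array([-1.81845171e-04, -3.91051304e+01,  1.87586010e+01,  4.22234505e+00,
        1.23859357e-02, -1.37647903e-04]), 'ee_pos': array([251.10997541, 571.88167214, 221.74004597]), 'tool_rot': array([ 7.63160689e-04,  9.78664019e-01, -2.05465667e-01, -1.22246010e-04]), 'contact_force': array([ 0.46477575, -0.41236678,  0.47981115]), 'moment': array([-0.05593209, -0.00953717,  0.01747835]), 'opening': 86.68065048507191} -18.700000000000003 [[ 9.15567690e-01 -4.02163524e-01 -5.52882182e-04  2.51109975e+02]
 [-4.02163897e-01 -9.15566555e-01 -1.44352110e-03  5.71881672e+02]
 [ 7.43310967e-05  1.54399053e-03 -9.99998805e-01  2.21740046e+02]
 [ 0.00000000e+00  0.00000000e+00  0.00000000e+00  1.00000000e+00]]
```

View pics/scene0.png

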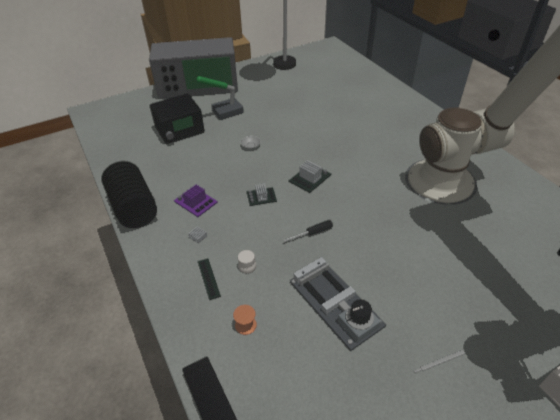

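The scene view shows the holder at about (338,303), with its knob at (360,312). Three things look like the module: a purple board at (195,200), a dark board at (262,195) and a dark board at (310,177). Purple is ruled out, so I'll measure the two dark ones and look at an enlarged crop.

```bash
python3 - <<'E'
from h import *
im,d,K,W=load("scene0"); P=cloud(d,K,W)
hsv=cv2.cvtColor(im,cv2.COLOR_RGB2HSV)
for n,(u,v) in dict(purple=(195,200),a=(262,195),b=(310,177),driver=(310,232),knob=(360,310)).items():
    w=P[v-22:v+22,u-28:u+28].reshape(-1,3); m=w[:,2]>(2 if n!="knob" else 60)
    q=w[m]; r=cv2.minAreaRect(q[:,:2].astype(np.float32)); print(n,im[v,u],P[v,u].round(),len(q),"rect",np.round(r[0]),np.round(r[1]),round(r[2]),"ztop",np.percentile(q[:,2],99).round())
    t=q[q[:,2]>22]
    if len(t)>5: r=cv2.minAreaRect(t[:,:2].astype(np.float32)); print("   tall",np.round(r[0]),np.round(r[1]),round(r[2]))
a=cv2.resize(im[155:225,165:345],None,fx=4,fy=4,interpolation=cv2.INTER_CUBIC)
b=cv2.resize(im[250:350,280:400],None,fx=4,fy=3,interpolation=cv2.INTER_CUBIC)
cv2.imwrite("pics/crop1.png",np.vstack([a,cv2.copyMakeBorder(b,0,0,0,a.shape[1]-b.shape[1],cv2.BORDER_CONSTANT)])[:,:,::-1])
E
```

```text
purple [61 44 74] [ 712. -271.   28.] 1502 rect [844. 134.] [1148.  175.] 72 ztop 49.0
   tall [824. 191.] [1057.   66.] 76
a [92 94 94] [ 528. -193.   26.] 1378 rect [744. 176.] [1118.  178.] 61 ztop 39.0
   tall [719. 238.] [1035.   32.] 67
b [80 82 81] [ 359. -195.   23.] 1512 rect [581. 214.] [1209.  184.] 61 ztop 51.0
   tall [643. 214.] [1147.   79.] 55
driver [42 45 43] [480.   2.  22.] 1195 rect [654. 324.] [945. 162.] 61 ztop 30.0
   tall [699. 330.] [891.  71.] 53
knob [43 44 45] [538. 305.  87.] 409 rect [719. 502.] [600.  46.] 47 ztop 941.0
   tall [719. 502.] [600.  46.] 47
```

View pics/crop1.png

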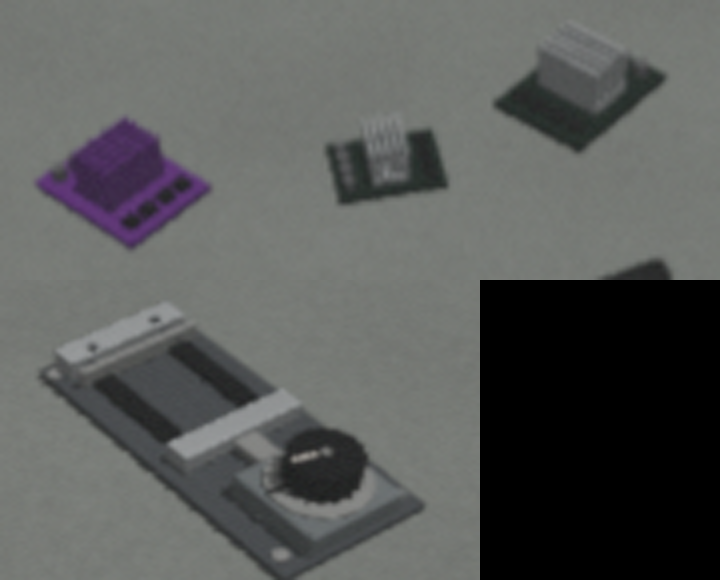

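```bash
cat >> h.py <<'E'
def rect(q):
    r=cv2.minAreaRect(np.asarray(q,np.float32)[:,:2]); b=cv2.boxPoints(r); e=b[1]-b[0],b[2]-b[1]; l=max(e,key=lambda x:np.hypot(*x))
    return np.round(r[0],1),np.round(sorted(r[1]),1),round(float(np.arctan2(l[1],l[0])%np.pi),3)
E
python3 - <<'E'
from h import *
im,d,K,W=load("scene0"); P=cloud(d,K,W)
hsv=cv2.cvtColor(im,cv2.COLOR_RGB2HSV)
for n,(u0,u1,v0,v1) in dict(purple=(172,220,182,216),a=(244,278,182,208),b=(286,334,158,195)).items():
    g=im[v0:v1,u0:u1].astype(int); bench=np.median(im[160:215,225:240].reshape(-1,3),0); h=hsv[v0:v1,u0:u1]
    m=(h[...,1]>70)&(h[...,2]<80) if n!="purple" else h[...,1]>70
    v,u=np.nonzero(m); q=ray(np.c_[u+u0,v+v0],K,W,5)
    print(n,len(u),rect(q),im[v0+2,u0+2])
    w=P[v0:v1,u0:u1]; ok=(d[v0:v1,u0:u1]>0)&(w[...,2]>22)&(w[...,2]<60); print("  tall",rect(w[ok]),np.percentile(w[ok][:,2],95))
w=P[250:350,280:400]; ok=(d[250:350,280:400]>0)
for lo,hi in((6,18),(30,39),(70,92)):
    m=ok&(w[...,2]>lo)&(w[...,2]<hi); print(lo,m.sum(),rect(w[m]) , np.median(w[m],0))
print(bench)
E
```

```text
Traceback (most recent call last):
  File "h.py", line 22, in rect
    r=cv2.minAreaRect(np.asarray(q,np.float32)[:,:2]); b=cv2.boxPoints(r); e=b[1]-b[0],b[2]-b[1]; l=max(e,key=lambda x:np.hypot(*x))
cv2.error: OpenCV(4.12.0) /io/opencv/modules/imgproc/src/convhull.cpp:143: error: (-215:Assertion failed) total >= 0 && (depth == CV_32F || depth == CV_32S) in function 'convexHull'
```

```bash
sed -i 's/np.asarray(q,np.float32)\[:,:2\]/np.ascontiguousarray(np.asarray(q,np.float32)[:,:2])/' h.py
python3 - <<'E'
from h import *
im,d,K,W=load("scene0"); P=cloud(d,K,W)
hsv=cv2.cvtColor(im,cv2.COLOR_RGB2HSV)
for n,(u0,u1,v0,v1) in dict(purple=(172,220,182,216),a=(244,278,182,208),b=(286,334,158,195)).items():
    h=hsv[v0:v1,u0:u1]
    m=(h[...,2]<70) if n!="purple" else h[...,1]>70
    v,u=np.nonzero(m); q=ray(np.c_[u+u0,v+v0],K,W,5)
    print(n,len(u),rect(q))
    w=P[v0:v1,u0:u1]; ok=(d[v0:v1,u0:u1]>0)&(w[...,2]>22)&(w[...,2]<60); print("  tall",rect(w[ok]),np.percentile(w[ok][:,2],95))
w=P[250:350,280:400]; ok=(d[250:350,280:400]>0)
for lo,hi in((6,18),(30,39),(70,92)):
    m=ok&(w[...,2]>lo)&(w[...,2]<hi); print(lo,m.sum(),rect(w[m]) , np.median(w[m],0))
E
```

```text
purple 660 (array([ 701.6, -294.4]), array([ 93.8, 109. ]), 1.948)
  tall (array([ 710.6, -302.8]), array([59.7, 67.3]), 1.924) 48.635246129806795
a 237 (array([ 523.5, -210.2]), array([63.3, 81.9]), 2.871)
  tall (array([ 523.1, -213. ]), array([28.5, 48.5]), 1.294) 38.88236598072339
b 351 (array([ 349.9, -211.1]), array([ 86.4, 113. ]), 0.36)
  tall (array([ 338.3, -216.1]), array([63.6, 67.2]), 0.275) 50.64359005637062
6 1749 (array([516.1, 213.2]), array([289.4, 300.1]), 2.594) [562.61866395 206.38210487  13.20452013]
30 674 (array([539.6, 219.1]), array([ 92. , 232.8]), 1.676) [547.54370662 220.26535327  35.96073545]
70 359 (array([531.7, 299.3]), array([45. , 45.6]), 1.146) [534.76889118 302.26107018  85.41348051]
```

Only the board at (262,195) measures about 63×82 mm, with a sink of about 28×48 mm, at world (523,-211). Board b is about 86×113 mm and the purple one about 94×109 mm. So the one at (262,195) is the module, since it isn't purple and is the smaller green one. I'll look at the holder from above on the way to it.

```bash
python3 -m creep '{"travel":[[40,23,-6],[85,48,-12],[130,74,-19],[175,100,-25],[220,125,-32],[265,151,-38],[310,177,-45],[350,200,-51],[385,220,-57],[414,236,-60]],"angular":[[0,0,0.1],[0,0,0.22],[0,0,0.34],[0,0,0.46],[0,0,0.58],[0,0,0.7],[0,0,0.82],[0,0,0.92],[0,0,1.0],[0,0,1.052]],"grip":[0,0,0,0,0,0,0,0,0,0]}'; python3 -m creep '{"travel":[[0,0,0],[0,0,0]],"angular":[[0,0,0],[0,0,0]],"grip":[0,0]}'
python3 - <<'E'
from h import *
im,d,K,W=grab("wrist","w1"); print(T().round(3)); P=cloud(d,K,W); ok=d>0
for lo,hi in((8,15),(17,22.5),(33,39),(39.5,44.5),(80,91)):
    m=(ok&(P[...,2]>lo)&(P[...,2]<hi)).astype(np.uint8); n,l,st,_=cv2.connectedComponentsWithStats(m)
    for i in range(1,n):
        if st[i,4]>150: print(lo,st[i],rect(P[l==i]),np.median(P[l==i],0).round(1))
E
```

```text
clock: 1.15
ee_pos: [536.8, 187.1, 283.1]
tool_rot: [-0.0, 0.742, -0.671, 0.0]
contact_force: [0.5, 0.5, 0.7]
opening: 87.0
clock: 1.35
ee_pos: [535.5, 188.9, 282.0]
tool_rot: [0.0, 0.743, -0.67, -0.0]
contact_force: [-0.3, 0.3, -0.1]
opening: 86.8
[[ 1.05000e-01 -9.95000e-01 -1.00000e-03  5.35116e+02]
 [-9.95000e-01 -1.05000e-01 -0.00000e+00  1.89641e+02]
 [ 0.00000e+00  1.00000e-03 -1.00000e+00  2.82042e+02]
 [ 0.00000e+00  0.00000e+00  0.00000e+00  1.00000e+00]]
8 [ 223  106   90  165 7134] (array([540.4, 209.7]), array([110.1, 216.6]), 1.679) [543.1 196.2  12.2]
8 [246 125  45   7 289] (array([549.2, 127.7]), array([ 7.3, 54.4]), 0.103) [548.1 127.8  12.1]
8 [  0 166  21  77 287] (array([869.7, 259.7]), array([ 14.7, 103.5]), 1.706) [869.5 256.3  12. ]
17 [148   0  36  32 195] (array([671.9,  20.2]), array([20. , 44.3]), 0.604) [663.7  24.   19.4]
17 [338  13  66  20 343] (array([445.5,   2.5]), array([ 8.4, 74.4]), 3.037) [448.7   3.4  20.2]
17 [238 137  13  56 641] (array([574.2, 175.4]), array([14.2, 68.8]), 1.681) [574.2 174.6  20.1]
17 [287 136  12  57 646] (array([514.5, 168.5]), array([13.8, 69.8]), 1.683) [514.9 166.6  20.1]
17 [  1 168  15  75 238] (array([869.5, 259. ]), array([ 6.9, 99.1]), 1.622) [869.1 256.5  19.6]
33 [ 229  109   78   17 1226] (array([550.7, 115. ]), array([17.9, 89.8]), 0.103) [551.8 114.4  36.2]
33 [230 132  77   5 352] (array([548.2, 134.1]), array([ 4.7, 89.3]), 0.103) [551.8 134.2  36.1]
33 [ 233  204   72   15 1016] (array([538.5, 226.9]), array([18.4, 88.7]), 0.106) [538.9 226.2  36.1]
39.5 [242 241  55  30 566] (array([532.6, 283.6]), array([40.2, 69.6]), 0.119) [533.9 271.1  41.9]
80 [253 262  31   9 177] (array([532.9, 280.4]), array([ 9.4, 34.7]), 0.088) [532.8 280.4  84.4]
```

View pics/w1.png

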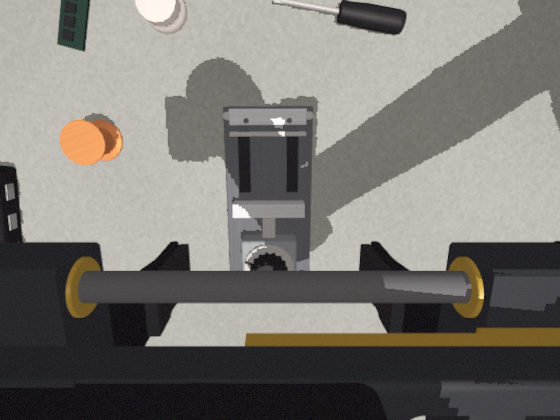

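The wrist view shows the stop plate at row ~134, the jaw at row ~210 and the knob at (268,265). The gap is about 82 mm, centred near (543.7,177.1), and the holder's yaw is 0.105. Next I'll go above the module.

```bash
python3 -m creep '{"travel":[[40,5,4],[85,11,12],[130,17,20],[175,24,30],[220,30,40],[265,36,50],[310,42,60],[350,48,70],[380,52,77],[398,54,82]],"angular":[[0,0,0.04],[0,0,0.08],[0,0,0.12],[0,0,0.16],[0,0,0.2],[0,0,0.24],[0,0,0.28],[0,0,0.32],[0,0,0.36],[0,0,0.375]],"grip":[0,0,0,0,0,0,0,0,0,0]}'; python3 -m creep '{"travel":[[0,0,0],[0,0,0]],"angular":[[0,0,0],[0,0,0]],"grip":[0,0]}'
python3 - <<'E'
from h import *
im,d,K,W=grab("wrist","w2"); M=T(); print(M.round(3)); P=cloud(d,K,W); ok=(d>0)&(np.hypot(P[...,0]-523,P[...,1]+211)<75)
for lo,hi in((3.2,7.5),(30,42)):
    m=(ok&(P[...,2]>lo)&(P[...,2]<hi)).astype(np.uint8); n,l,st,_=cv2.connectedComponentsWithStats(m)
    print(lo,rect(P[m>0]))
    for i in range(1,n):
        if st[i,4]>100: print(lo,st[i],rect(P[l==i]),np.median(P[l==i],0).round(1))
E
```

```text
clock: 2.4
ee_pos: [522.9, -212.4, 199.6]
tool_rot: [-0.001, -0.605, 0.796, 0.001]
contact_force: [0.1, 0.0, 0.1]
opening: 87.1
clock: 2.6
ee_pos: [523.5, -210.8, 200.3]
tool_rot: [-0.0, -0.606, 0.795, 0.0]
contact_force: [-0.3, 1.0, 0.6]
opening: 87.0
[[-2.65000e-01 -9.64000e-01  0.00000e+00  5.23713e+02]
 [-9.64000e-01  2.65000e-01  0.00000e+00 -2.10519e+02]
 [-0.00000e+00 -0.00000e+00 -1.00000e+00  2.00684e+02]
 [ 0.00000e+00  0.00000e+00  0.00000e+00  1.00000e+00]]
3.2 (array([ 523.1, -213. ]), array([64.4, 83.5]), 2.846)
3.2 [ 235  156   80   61 2809] (array([ 523.1, -213. ]), array([64.4, 83.5]), 2.846) [ 521.8 -216.9    5.2]
30 (array([ 523.1, -213.3]), array([27.6, 44.3]), 1.289)
30 [260 170   3  45 124] (array([ 535.3, -216.8]), array([ 2.1, 44.1]), 1.289) [ 534.7 -218.9   35.1]
30 [266 170   4  45 116] (array([ 529.4, -215.2]), array([ 2.5, 44.1]), 1.276) [ 530.4 -212.6   35.3]
30 [272 170   4  45 114] (array([ 523.3, -213.3]), array([ 2.5, 44.1]), 1.277) [ 522.1 -216.8   35.3]
30 [279 170   4  45 118] (array([ 517.2, -211.6]), array([ 2.5, 43.4]), 1.277) [ 517.5 -211.4   35.2]
30 [285 170   4  45 127] (array([ 511.1, -209.8]), array([ 2.5, 43.6]), 1.278) [ 510.6 -211.2   35. ]
```

View pics/w2.png

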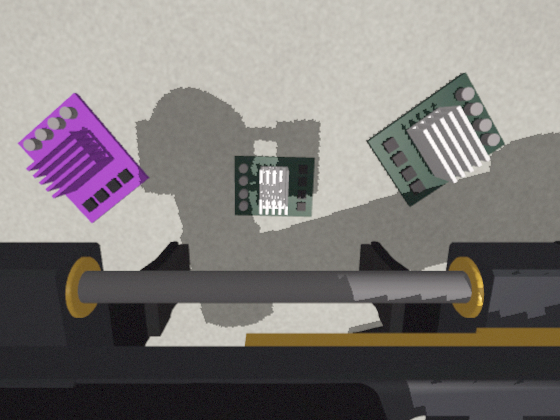

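The module sits at pixel (274,187), with the purple board and the larger green board clear on either side. Before lowering I'll check how tall the parts beside the sink are.

```bash
python3 - <<'E'
from h import *
im,d,K,W=load("w2"); P=cloud(d,K,W); a=2.848
D=P[...,:2]-np.array([523.1,-213.2]); x=D@[np.cos(a),np.sin(a)]; y=D@[-np.sin(a),np.cos(a)]
for i in range(-42,42,6):
    print(i,[round(float(np.percentile(P[...,2][(x>=i)&(x<i+6)&(y>=j)&(y<j+8)&(d>0)],95)),0) if ((x>=i)&(x<i+6)&(y>=j)&(y<j+8)&(d>0)).any() else None for j in range(-32,32,8)])
E
```

```text
-42 [6.0, 9.0, 6.0, 13.0, 7.0, 6.0, 319.0, 289.0]
-36 [13.0, 15.0, 15.0, 15.0, 16.0, 15.0, 319.0, 289.0]
-30 [6.0, 15.0, 13.0, 15.0, 15.0, 13.0, 319.0, 289.0]
-24 [6.0, 6.0, 6.0, 7.0, 6.0, 6.0, 319.0, 289.0]
-18 [6.0, 36.0, 37.0, 36.0, 36.0, 36.0, 320.0, 320.0]
-12 [6.0, 36.0, 36.0, 36.0, 36.0, 36.0, 320.0, 321.0]
-6 [6.0, 36.0, 36.0, 35.0, 36.0, 35.0, 320.0, 320.0]
0 [6.0, 36.0, 36.0, 36.0, 36.0, 36.0, 320.0, 321.0]
6 [7.0, 36.0, 35.0, 36.0, 36.0, 36.0, 319.0, 321.0]
12 [6.0, 35.0, 36.0, 36.0, 36.0, 36.0, 319.0, 320.0]
18 [6.0, 6.0, 7.0, 6.0, 6.0, 313.0, 314.0, 312.0]
24 [6.0, 10.0, 10.0, 10.0, 10.0, 312.0, 314.0, 313.0]
30 [6.0, 10.0, 10.0, 10.0, 10.0, 10.0, 314.0, 313.0]
36 [6.0, 7.0, 6.0, 6.0, 6.0, 6.0, 314.0, 313.0]
```

```bash
python3 -m creep '{"travel":[[2.8,0,35],[2.8,0,75],[2.8,0,115],[2.8,0,145],[2.8,0,165],[2.8,0,176],[2.8,0,182],[2.8,0,182]],"angular":[[0,0,0.025],[0,0,0.025],[0,0,0.025],[0,0,0.025],[0,0,0.025],[0,0,0.025],[0,0,0.025],[0,0,0.025]],"grip":[0.4,0.4,0.4,0.4,0.4,0.4,0.4,0.4]}'; python3 -m creep '{"travel":[[0,0,0],[0,0,0],[0,0,0],[0,0,0],[0,0,0],[0,0,0],[0,0,0],[0,0,0]],"angular":[[0,0,0],[0,0,0],[0,0,0],[0,0,0],[0,0,0],[0,0,0],[0,0,0],[0,0,0]],"grip":[0.4,1,1,1,1,1,1,1]}'; python3 -c "
from h import *;print(T().round(3),sense()['opening'],sense()['contact_force'],sense()['qpos'])"
```

```text
clock: 3.45
ee_pos: [523.1, -213.9, 18.7]
tool_rot: [0.0, -0.596, 0.803, -0.0]
contact_force: [-0.4, -0.4, -0.0]
opening: 52.4
clock: 4.25
ee_pos: [522.8, -214.6, 18.9]
tool_rot: [0.0, -0.596, 0.803, -0.0]
contact_force: [-0.2, -0.6, 2.7]
opening: 27.5
[[-2.91000e-01 -9.57000e-01  0.00000e+00  5.22848e+02]
 [-9.57000e-01  2.91000e-01 -0.00000e+00 -2.14559e+02]
 [ 0.00000e+00 -0.00000e+00 -1.00000e+00  1.88520e+01]
 [ 0.00000e+00  0.00000e+00  0.00000e+00  1.00000e+00]] 27.529329422452907 [-0.24417005 -0.55331348  2.67115746] [-1.02674482e-01  5.11650179e-01 -3.78711054e-01  2.06428808e-04
 -6.80083725e-01 -1.92470732e-01]
```

```bash
python3 -m creep '{"travel":[[0,0,-8],[0,0,-25],[0,0,-50],[0,0,-80],[-10,2.5,-105],[-30,7.5,-120],[-60,15,-130],[-95,23,-135],[-130,32,-135],[-165,41,-135]],"angular":[[0,0,0],[0,0,0],[0,0,0],[0,0,0],[0,0,-0.02],[0,0,-0.05],[0,0,-0.1],[0,0,-0.14],[0,0,-0.18],[0,0,-0.22]],"grip":[1,1,1,1,1,1,1,1,1,1]}'; python3 -m creep '{"travel":[[-39,-2.5,0],[-79,-5,0],[-119,-8,0],[-152,-10,0],[-180,-12,0],[-200,-12,0],[-212,-12,0],[-222,-12,0],[-222,-12,0],[-222,-12,0]],"angular":[[0,0,-0.03],[0,0,-0.06],[0,0,-0.09],[0,0,-0.12],[0,0,-0.15],[0,0,-0.17],[0,0,-0.18],[0,0,-0.18],[0,0,-0.18],[0,0,-0.18]],"grip":[1,1,1,1,1,1,1,1,1,1]}'; python3 - <<'E'
from h import *
im,d,K,W=grab("wrist","w3"); M=T(); print(M.round(3),sense()['opening']); P=cloud(d,K,W)
L=(P-M[:3,3])@M[:3,:3]
ok=(d>0)
z=L[...,2]
for lo,hi in((-20,-14),(10,16.5)):
    m=(ok&(z>lo)&(z<hi)&(abs(L[...,0])<80)&(abs(L[...,1])<60)).astype(np.uint8); n,l,st,_=cv2.connectedComponentsWithStats(m)
    print(lo,rect(L[m>0]),np.median(z[m>0]))
    for i in range(1,n):
        if st[i,4]>60: print(lo,st[i],rect(L[l==i]),np.median(L[l==i],0).round(1))
for lo,hi in((8,15),(17,22.5),(33,39)):
    m=(ok&(P[...,2]>lo)&(P[...,2]<hi)&(np.hypot(P[...,0]-544,P[...,1]-177)<130)).astype(np.uint8); n,l,st,_=cv2.connectedComponentsWithStats(m)
    for i in range(1,n):
        if st[i,4]>150: print(lo,st[i],rect(P[l==i]),np.median(P[l==i],0).round(1))
E
```

```text
clock: 5.25
ee_pos: [530.8, -43.3, 153.6]
tool_rot: [-0.0, -0.68, 0.733, 0.0]
contact_force: [0.5, -0.3, -2.9]
opening: 28.1
clock: 6.25
ee_pos: [559.8, 175.1, 153.5]
tool_rot: [0.0, 0.743, -0.669, -0.0]
contact_force: [0.0, -1.2, -2.4]
opening: 27.7
[[ 1.04000e-01 -9.95000e-01 -1.00000e-03  5.59839e+02]
 [-9.95000e-01 -1.04000e-01 -0.00000e+00  1.74855e+02]
 [ 0.00000e+00  1.00000e-03 -1.00000e+00  1.53518e+02]
 [ 0.00000e+00  0.00000e+00  0.00000e+00  1.00000e+00]] 27.797450173951663
-20 (array([-1.6,  0.3]), array([45.2, 45.5]), 1.574) -16.13443296702611
-20 [224 232  27  39 327] (array([ 11.5, -16.8]), array([11.3, 18.5]), 3.137) [ 10.9 -13.1 -16.2]
-20 [258 233   6  38 209] (array([11.7, -6.1]), array([ 2.3, 18.6]), 0.005) [ 12.6  -6.  -16.1]
-20 [272 233   6  38 227] (array([11.5,  0.3]), array([ 2.3, 18.3]), 0.001) [ 11.7   0.5 -16.1]
-20 [286 232   6  39 224] (array([11.8,  6.7]), array([ 2.4, 18.2]), 3.132) [ 12.1   6.6 -16.2]
-20 [299 233  27  38 326] (array([11.6, 17.4]), array([11.3, 18.3]), 0.005) [ 10.9  13.7 -16.2]
-20 [246 303   6  18 103] (array([-19.1, -12.3]), arra
[... 684 characters left out ...]
04.8 123.3  12.1]
8 [229 133  24  64 973] (array([592.4, 146.1]), array([20.4, 56.5]), 1.68) [594.4 151.   12.2]
8 [260 147  65   8 469] (array([548.6, 128.5]), array([ 6.3, 56.6]), 0.108) [546.8 128.5  12.1]
8 [ 266  163   52   34 1720] (array([546.3, 154.3]), array([30.5, 45.8]), 0.1) [546.6 153.8  12.2]
17 [250 163  16  34 537] (array([576.4, 156.1]), array([13.4, 29.6]), 1.668) [576.4 156.   20.2]
17 [317 163  18  33 537] (array([516.8, 149.6]), array([14.2, 28.8]), 1.683) [516.9 149.1  20.1]
33 [ 237  124  113   24 2514] (array([550.8, 114.9]), array([18.2, 89.9]), 0.104) [551.8 114.2  36.1]
33 [238 156 110   7 680] (array([548.7, 133.6]), array([ 4.9, 89.7]), 0.106) [547.4 133.6  36.1]
```

View pics/w3.png

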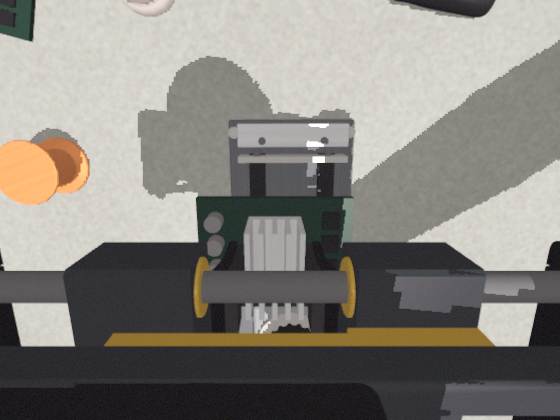

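The module hangs square in the gripper, its underside 18.8 mm below the TCP. I need to shift 15 mm along tool y and then lower it.

```bash
python3 -m creep '{"travel":[[-2.3,8,5],[-2.3,15.2,20],[-2.3,15.2,50],[-2.3,15.2,75],[-2.3,15.2,93],[-2.3,15.2,103],[-2.3,15.2,109],[-2.3,15.2,111],[-2.3,15.2,111]],"angular":[[0,0,0],[0,0,0],[0,0,0],[0,0,0],[0,0,0],[0,0,0],[0,0,0],[0,0,0],[0,0,0]],"grip":[1,1,1,1,1,1,1,1,1]}';python3 -m creep '{"travel":[[0,0,1],[0,0,2],[0,0,3],[0,0,3]],"angular":[[0,0,0],[0,0,0],[0,0,0],[0,0,0]],"grip":[1,1,1,1]}'
```

```text
clock: 7.2
ee_pos: [545.1, 176.6, 43.1]
tool_rot: [-0.0, 0.743, -0.669, 0.0]
contact_force: [1.0, -0.6, -2.8]
opening: 27.7
clock: 7.6
ee_pos: [544.7, 176.5, 39.6]
tool_rot: [-0.0, 0.743, -0.669, -0.0]
contact_force: [-0.0, -0.8, -2.0]
opening: 27.5
```

```bash
python3 -m creep '{"travel":[[0,0,0.5],[0,0,1],[0,0,1.3],[0,0,1.3]],"angular":[[0,0,0],[0,0,0],[0,0,0],[0,0,0]],"grip":[1,1,1,1]}'
```

```text
clock: 8.0
ee_pos: [544.8, 176.5, 38.9]
tool_rot: [-0.0, 0.743, -0.669, 0.0]
contact_force: [-1.1, -0.5, 3.9]
opening: 27.6
```

Contact showed as the wrist force going from about -2 to +3.9 N in z, so the module rests on the ledges. I'll release it, lift, and look at the module and knob from above the knob.

```bash
python3 -m creep '{"travel":[[0,0,0],[0,0,0],[0,0,0],[0,0,0],[0,0,-5],[0,0,-20],[0,0,-45],[0,0,-80],[0,0,-115],[0,0,-140]],"angular":[[0,0,0],[0,0,0],[0,0,0],[0,0,0],[0,0,0],[0,0,0],[0,0,0],[0,0,0],[0,0,0],[0,0,0]],"grip":[0.45,0.45,0.45,0.45,0.45,0.45,0.45,0.3,0,0]}'; python3 -m creep '{"travel":[[-25,0,-10],[-55,0,-20],[-85,0,-20],[-105,0,-20],[-118,0,-20],[-123.6,0.6,-20],[-123.6,0.6,-20],[-123.6,0.6,-20]],"angular":[[0,0,0],[0,0,0],[0,0,0],[0,0,0],[0,0,0],[0,0,0],[0,0,0],[0,0,0]],"grip":[0,0,0,0,0,0,0,0]}'; python3 - <<'E'
from h import *
im,d,K,W=grab("wrist","w4"); M=T(); print(M.round(3),sense()['opening'],sense()['moment'],sense()['qpos'].round(2)); P=cloud(d,K,W)
ok=d>0
for lo,hi in((22.5,28),(33,39),(39.5,44.5),(46,52),(52.5,60),(80,91)):
    m=(ok&(P[...,2]>lo)&(P[...,2]<hi)&(np.hypot(P[...,0]-540,P[...,1]-220)<140)).astype(np.uint8); n,l,st,_=cv2.connectedComponentsWithStats(m)
    print(lo,rect(P[m>0]) if m.any() else "")
    for i in range(1,n):
        if st[i,4]>150: print(lo,st[i],rect(P[l==i]),np.median(P[l==i],0).round(1))
E
```

```text
clock: 9.0
ee_pos: [545.4, 176.8, 181.3]
tool_rot: [-0.002, 0.743, -0.669, 0.001]
contact_force: [0.9, 1.1, 0.8]
opening: 64.3
clock: 9.8
ee_pos: [531.1, 298.6, 198.0]
tool_rot: [0.0, 0.743, -0.669, 0.0]
contact_force: [0.6, -0.7, 0.2]
opening: 86.9
[[ 1.04000e-01 -9.95000e-01 -0.00000e+00  5.31202e+02]
 [-9.95000e-01 -1.04000e-01 -1.00000e-03  2.98454e+02]
 [ 0.00000e+00  0.00000e+00 -1.00000e+00  1.98131e+02]
 [ 0.00000e+00  0.00000e+00  0.00000e+00  1.00000e+00]] 87.15567404191434 [ 0.0673911  -0.04646805 -0.02567728] [ 0.78  0.38 -0.07  0.   -1.13 -0.67]
22.5 (array([540.6, 196.5]), array([ 89.9, 138. ]), 1.698)
22.5 [229  11  97   4 190] (array([545.6, 136. ]), array([ 1.3, 84.5]), 0.103) [544.  135.9  25.2]
22.5 [ 227   25   94   76 4222] (array([544.2, 177.7]), array([64.3, 84.2]), 0.105) [544.5 178.1  25.2]
33 (array([538.3, 228.4]), array([ 90.1, 196.3]), 1.681)
33 [221   2 106   9 826] (array([548.6, 133.9]), array([ 6.2, 89.9]), 0.108) [547.  134.1  36. ]
33 [ 225  109   99   21 1962] (array([538.6, 226.7]), array([17.9, 90.1]), 0.104) [537.8 227.   36.1]
39.5 (array([536.
[... 315 characters left out ...]
y([543.4, 223.8]), array([ 42.3, 135.5]), 1.729)
52.5 [257  29   4  58 176] (array([556.7, 179.5]), array([ 2.5, 43.8]), 1.674) [556.8 179.6  55.1]
52.5 [264  29   4  58 174] (array([550.3, 178.7]), array([ 2.5, 44.1]), 1.687) [550.3 178.1  55.1]
52.5 [272  29   3  58 172] (array([544.5, 178.1]), array([ 1.7, 44. ]), 1.674) [544.5 177.5  55.2]
52.5 [280  29   3  58 172] (array([537.9, 177.7]), array([ 1.8, 43.3]), 1.681) [537.9 177.1  55.3]
52.5 [287  29   4  58 181] (array([531.6, 177. ]), array([ 2.5, 43.5]), 1.681) [531.2 177.7  55.2]
80 (array([530.7, 298.7]), array([45.9, 46. ]), 1.586)
80 [ 247  180   56   55 2181] (array([530.7, 298.7]), array([45.9, 46. ]), 1.586) [530.9 297.4  85.1]
```

View pics/w4.png

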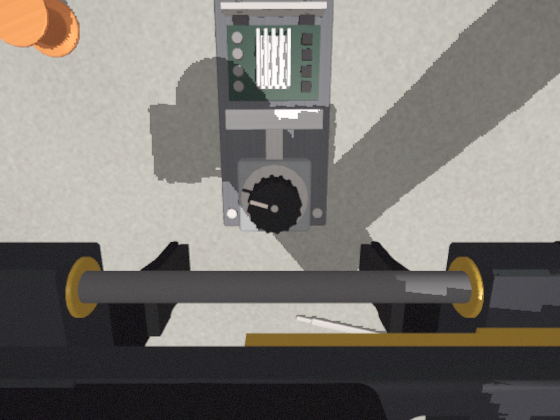

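The module sits level at (544.2,177.7), board top at 25.2 mm, centred between the jaws. The knob is at (530.7,298.7), pixel (275,206), with its pointer to the left. The jaw needs to close about 18 mm, which is about 1.19 rad, and the slip comes after that. I'll grip the knob.

```bash
python3 -m creep '{"travel":[[-0.3,0.5,25],[-0.3,0.5,60],[-0.3,0.5,90],[-0.3,0.5,115],[-0.3,0.5,130],[-0.3,0.5,139],[-0.3,0.5,143.5],[-0.3,0.5,143.5]],"angular":[[0,0,0],[0,0,0],[0,0,0],[0,0,0],[0,0,0],[0,0,0],[0,0,0],[0,0,0]],"grip":[0,0,0,0,0,0,0,0]}'; python3 -m creep '{"travel":[[0,0,0],[0,0,0],[0,0,0],[0,0,0],[0,0,0],[0,0,0],[0,0,0]],"angular":[[0,0,0],[0,0,0],[0,0,0],[0,0,0],[0,0,0],[0,0,0],[0,0,0]],"grip":[1,1,1,1,1,1,1]}'; python3 -c "
from h import *;s=sense();print(s['opening'],s['contact_force'],s['moment'])"
```

```text
clock: 10.65
ee_pos: [530.8, 299.3, 54.8]
tool_rot: [0.0, 0.743, -0.669, 0.0]
contact_force: [-0.0, -0.8, -0.3]
opening: 86.7
clock: 11.35
ee_pos: [530.9, 299.7, 54.9]
tool_rot: [-0.0, 0.743, -0.669, 0.0]
contact_force: [0.6, -0.9, 0.4]
opening: 43.3
43.32664733775137 [ 0.55628772 -0.93163671  0.44999184] [ 0.05237293 -0.18432109  0.01304451]
```

```bash
cat > m.py <<'E'
from h import *
a=[sense() for _ in range(1)]; s=a[0]; M=T(s)
yaw=np.arctan2(M[1,1],M[0,1])%(2*np.pi); print("turned",round((3.2457-yaw)%(2*np.pi),3),"moment",s['moment'].round(3),"F",s['contact_force'].round(1),"open",round(s['opening'],1))
E
python3 -m creep '{"travel":[[0,0,0],[0,0,0],[0,0,0],[0,0,0],[0,0,0],[0,0,0],[0,0,0],[0,0,0],[0,0,0],[0,0,0]],"angular":[[0,0,0.06],[0,0,0.16],[0,0,0.26],[0,0,0.36],[0,0,0.46],[0,0,0.56],[0,0,0.66],[0,0,0.76],[0,0,0.8],[0,0,0.8]],"grip":[1,1,1,1,1,1,1,1,1,1]}'; python3 - <<'E'
import m
from h import *
im,d,K,W=grab("scene","s2"); P=cloud(d,K,W); h=np.array([-.1044,.9945]); o=np.array([539.6,214.2])
y=(P[...,:2]-o)@h; x=(P[...,:2]-o)@np.array([.9945,.1044])
k=(d>0)&(abs(x)<44)&(P[...,2]>33)&(P[...,2]<38.5)&(y>-40)&(y<40)&(abs(x)>25); print("jaw y",np.percentile(y[k],[3,50,97]).round(1),k.sum())
E
```

```text
clock: 12.35
ee_pos: [531.5, 299.6, 54.9]
tool_rot: [0.001, -0.424, 0.906, -0.0]
contact_force: [3.4, -0.9, -1.2]
opening: 43.5
turned 0.799 moment [-0.157 -0.999  0.111] F [ 3.4 -0.9 -1.2] open 43.5
jaw y [-35.7  -8.   10. ] 29
```

Resistance is 0.11 N m, as expected for free running. I'll carry on up to the tightening point.

```bash
Z='"travel":[[0,0,0],[0,0,0],[0,0,0],[0,0,0]]'; python3 -m creep '{"travel":[[0,0,0],[0,0,0],[0,0,0],[0,0,0]],"angular":[[0,0,0.1],[0,0,0.2],[0,0,0.28],[0,0,0.28]],"grip":[1,1,1,1]}'; python3 m.py
python3 -m creep '{"travel":[[0,0,0],[0,0,0],[0,0,0]],"angular":[[0,0,0.03],[0,0,0.06],[0,0,0.06]],"grip":[1,1,1]}' >/dev/null; python3 m.py
python3 -m creep '{"travel":[[0,0,0],[0,0,0],[0,0,0]],"angular":[[0,0,0.03],[0,0,0.06],[0,0,0.06]],"grip":[1,1,1]}' >/dev/null; python3 m.py
python3 -m creep '{"travel":[[0,0,0],[0,0,0],[0,0,0]],"angular":[[0,0,0.03],[0,0,0.06],[0,0,0.06]],"grip":[1,1,1]}' >/dev/null; python3 m.py
```

```text
clock: 12.8
ee_pos: [531.6, 299.5, 54.9]
tool_rot: [0.001, -0.294, 0.956, -0.0]
contact_force: [5.2, -1.8, -1.2]
opening: 43.5
turned 1.078 moment [-0.438 -1.663  0.002] F [ 5.2 -1.8 -1.2] open 43.5
turned 1.137 moment [-0.509 -1.665  0.067] F [ 4.8 -2.4 -1.5] open 43.5
turned 1.197 moment [-0.549 -1.715  0.092] F [ 5.2 -2.2 -2.5] open 43.4
turned 1.256 moment [-0.596 -1.743  0.312] F [ 5.8 -2.1 -2.3] open 43.2
```

```bash
for i in 1; do :; done
python3 -m creep '{"travel":[[0,0,0],[0,0,0]],"angular":[[0,0,0.05],[0,0,0.05]],"grip":[1,1]}' >/dev/null; python3 m.py
python3 -m creep '{"travel":[[0,0,0],[0,0,0]],"angular":[[0,0,0.05],[0,0,0.05]],"grip":[1,1]}' >/dev/null; python3 m.py
python3 -m creep '{"travel":[[0,0,0],[0,0,0]],"angular":[[0,0,0.05],[0,0,0.05]],"grip":[1,1]}' >/dev/null; python3 m.py
python3 -m creep '{"travel":[[0,0,0],[0,0,0]],"angular":[[0,0,0.05],[0,0,0.05]],"grip":[1,1]}' >/dev/null; python3 m.py
python3 -m creep '{"travel":[[0,0,0],[0,0,0]],"angular":[[0,0,0.05],[0,0,0.05]],"grip":[1,1]}' >/dev/null; python3 m.py
python3 -m creep '{"travel":[[0,0,0],[0,0,0]],"angular":[[0,0,0.05],[0,0,0.05]],"grip":[1,1]}' >/dev/null; python3 m.py
python3 -m creep '{"travel":[[0,0,0],[0,0,0]],"angular":[[0,0,0.05],[0,0,0.05]],"grip":[1,1]}' >/dev/null; python3 m.py
```

```text
turned 1.306 moment [-0.618 -1.711  0.265] F [ 5.5 -1.5 -2.1] open 43.4
turned 1.356 moment [-0.584 -1.759  0.202] F [ 5.4 -2.4 -1. ] open 43.4
turned 1.406 moment [-0.679 -1.775  0.228] F [ 6.5 -2.5 -1.1] open 43.6
turned 1.457 moment [-0.711 -1.75   0.261] F [ 4.1 -2.9 -1.6] open 43.4
turned 1.507 moment [-0.738 -1.808  0.15 ] F [ 5.4 -2.7 -1.4] open 43.1
turned 1.557 moment [-0.753 -1.828  0.178] F [ 5.8 -3.1 -2.1] open 43.4
turned 1.607 moment [-0.73  -1.778  0.109] F [ 5.6 -1.6 -1.6] open 43.5
```

Torque peaked near 0.3 N m and is now falling, so the clutch is slipping. By the fit it should reach zero at about 1.86 rad. I'll keep going with smaller steps.

```bash

python3 -m creep '{"travel":[[0,0,0],[0,0,0]],"angular":[[0,0,0.06],[0,0,0.06]],"grip":[1,1]}' >/dev/null; python3 m.py
python3 -m creep '{"travel":[[0,0,0],[0,0,0]],"angular":[[0,0,0.06],[0,0,0.06]],"grip":[1,1]}' >/dev/null; python3 m.py
python3 -m creep '{"travel":[[0,0,0],[0,0,0]],"angular":[[0,0,0.04],[0,0,0.04]],"grip":[1,1]}' >/dev/null; python3 m.py
python3 -m creep '{"travel":[[0,0,0],[0,0,0]],"angular":[[0,0,0.04],[0,0,0.04]],"grip":[1,1]}' >/dev/null; python3 m.py
python3 -m creep '{"travel":[[0,0,0],[0,0,0]],"angular":[[0,0,0.03],[0,0,0.03]],"grip":[1,1]}' >/dev/null; python3 m.py
python3 - <<'E'
from h import *
im,d,K,W=grab("scene","s3"); im2,d2,K2,W2=grab("side","d3"); 
def crop(im,K,W):
    p=np.linalg.inv(W)@np.array([535,250,80,1]); u=K@(p[:3]/p[2]); u,v=u[:2].astype(int); print(u,v)
    return cv2.resize(im[max(v-50,0):v+50,max(u-50,0):u+50],(400,400),interpolation=cv2.INTER_CUBIC)
cv2.imwrite("pics/c3.png",np.hstack([crop(im,K,W),crop(im2,K2,W2)])[:,:,::-1])
E
```

```text
turned 1.667 moment [-0.751 -1.766  0.069] F [ 5.5 -2.5 -1.5] open 43.4
turned 1.727 moment [-0.797 -1.793  0.136] F [ 5.5 -3.1 -1.4] open 43.3
turned 1.767 moment [-0.827 -1.839  0.049] F [ 5.2 -2.7 -2.5] open 43.3
turned 1.807 moment [-0.871 -1.834  0.027] F [ 5.5 -2.4 -0.8] open 43.3
turned 1.837 moment [-0.822 -1.808  0.004] F [ 5.8 -3.1 -1.7] open 43.2
346 292
250 167
```

View pics/c3.png

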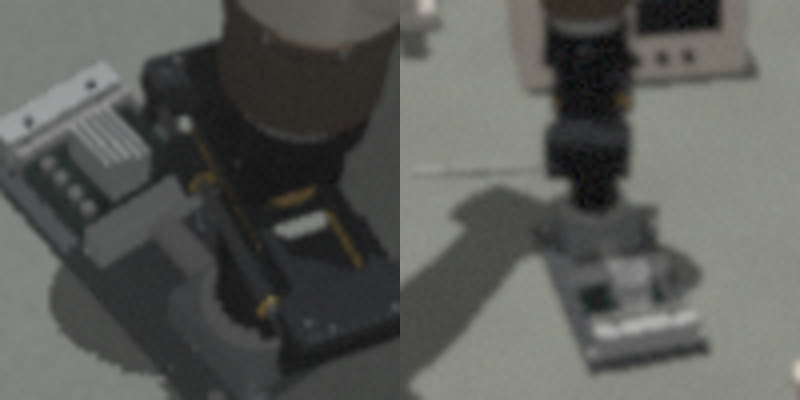

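The left view shows the jaw closed on the module, and the gripper hides the pin. Torque is at zero, which is the tipping point. I'll edge on slightly and watch for it to turn negative as the spring takes over.

```bash

python3 -m creep '{"travel":[[0,0,0],[0,0,0]],"angular":[[0,0,0.025],[0,0,0.025]],"grip":[1,1]}' >/dev/null; python3 m.py
python3 -m creep '{"travel":[[0,0,0]],"angular":[[0,0,0]],"grip":[1]}' >/dev/null; python3 m.py
python3 -m creep '{"travel":[[0,0,0]],"angular":[[0,0,0]],"grip":[1]}' >/dev/null; python3 m.py
python3 -m creep '{"travel":[[0,0,0],[0,0,0]],"angular":[[0,0,0.025],[0,0,0.025]],"grip":[1,1]}' >/dev/null; python3 m.py
python3 -m creep '{"travel":[[0,0,0]],"angular":[[0,0,0]],"grip":[1]}' >/dev/null; python3 m.py
python3 -m creep '{"travel":[[0,0,0]],"angular":[[0,0,0]],"grip":[1]}' >/dev/null; python3 m.py
python3 - <<'E'
from h import *
grab("wrist","w5")
im=cv2.imread("pics/w5.png"); cv2.imwrite("pics/c5.png",cv2.resize(im[180:380,180:370],None,fx=3,fy=3))
E
```

```text
turned 1.862 moment [-0.902 -1.889 -0.055] F [ 6.1 -2.9 -1.6] open 43.2
turned 1.862 moment [-0.841 -1.9   -0.03 ] F [ 5.4 -3.7 -2.3] open 43.7
turned 1.862 moment [-0.892 -1.811  0.041] F [ 5.6 -3.7 -2.1] open 43.5
turned 1.887 moment [-0.901 -1.826 -0.059] F [ 5.6 -3.3 -1.1] open 43.2
turned 1.887 moment [-0.884 -1.842 -0.058] F [ 5.7 -3.1 -1.5] open 43.0
turned 1.887 moment [-0.937 -1.848 -0.025] F [ 5.9 -2.8 -2.1] open 43.3
```

View pics/c5.png

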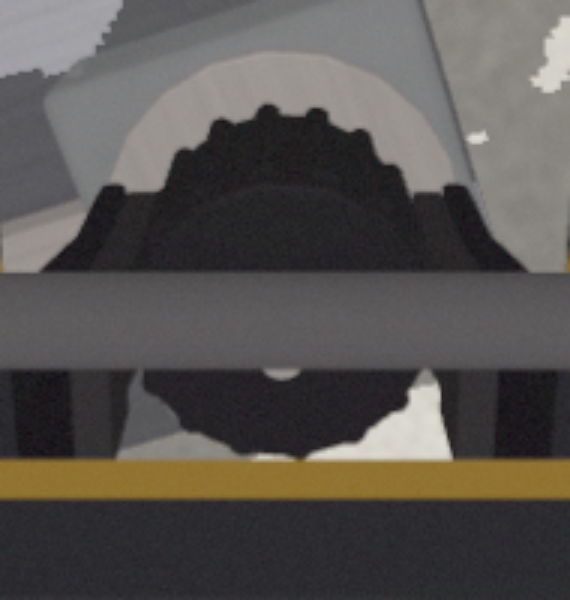

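The pin's edge shows just under the bar, at crop (280,376), which is about (273,305) in the full image. Its depth gives the tip height.

```bash
python3 - <<'E'
from h import *
im,d,K,W=load("w5"); P=cloud(d,K,W)
for v in (303,304,305,306,307,309): print(v,P[v,266:282,2].round(0).astype(int).tolist(),im[v,266:282].mean(-1).astype(int).tolist())
E
```

```text
303 [85, 85, 94, 95, 95, 94, 93, 95, 95, 94, 94, 95, 94, 95, 94, 85] [48, 74, 110, 126, 127, 128, 129, 124, 127, 128, 125, 128, 123, 108, 70, 49]
304 [86, 85, 85, 94, 94, 94, 95, 95, 94, 94, 94, 95, 94, 94, 85, 85] [35, 42, 91, 135, 144, 149, 147, 148, 149, 146, 148, 146, 131, 94, 38, 40]
305 [86, 85, 85, 85, 94, 94, 95, 95, 94, 93, 96, 94, 94, 85, 84, 84] [32, 39, 45, 77, 115, 131, 137, 142, 137, 135, 134, 118, 75, 39, 37, 38]
306 [85, 85, 85, 86, 86, 86, 84, 93, 94, 95, 85, 84, 84, 84, 85, 85] [36, 34, 32, 40, 45, 69, 89, 107, 100, 86, 75, 34, 32, 34, 38, 40]
307 [85, 86, 85, 85, 85, 86, 85, 86, 86, 84, 86, 86, 86, 85, 85, 85] [34, 35, 32, 37, 38, 39, 35, 34, 38, 35, 33, 42, 40, 34, 35, 36]
309 [86, 84, 85, 85, 85, 84, 84, 85, 85, 85, 85, 86, 85, 84, 86, 85] [39, 33, 36, 35, 36, 39, 36, 39, 38, 38, 35, 38, 33, 35, 39, 39]
```

The pin tip is at 94 mm, so the clutch has clicked. I'll release, lift clear and check.

```bash
python3 -m creep '{"travel":[[0,0,0],[0,0,0],[0,0,0],[0,0,0],[0,0,-10],[0,0,-35],[0,0,-70],[0,0,-105],[0,0,-130],[0,0,-143]],"angular":[[0,0,0],[0,0,0],[0,0,0],[0,0,0],[0,0,0],[0,0,0],[0,0,0],[0,0,0],[0,0,0],[0,0,0]],"grip":[0.2,0.2,0.2,0.2,0.2,0.2,0.2,0.2,0.2,0.2]}'; python3 -m creep '{"travel":[[0,0,-20],[0,0,-40],[0,0,-50],[0,0,-50],[0,0,-50]],"angular":[[0,0,0],[0,0,0],[0,0,0],[0,0,0],[0,0,0]],"grip":[0.2,0.2,0.2,0.2,0.2]}'; python3 - <<'E'
from h import *
im,d,K,W=grab("wrist","w6"); P=cloud(d,K,W); ok=d>0
h=np.array([-.1044,.9945]); o=np.array([539.6,214.2]); y=(P[...,:2]-o)@h; x=(P[...,:2]-o)@np.array([.9945,.1044])
Q=np.stack([x,y,P[...,2]],-1)
r=ok&(np.hypot(x,y-85)<4); print("pin z",np.percentile(P[r][:,2],[5,50,95]).round(1))
m=ok&(abs(x)<46)&(P[...,2]>33)&(P[...,2]<39)&(y>-35)&(y<15); print("jaw",rect(Q[m]))
m=ok&(abs(x)<60)&(P[...,2]>22.5)&(P[...,2]<27)&(y>-90)&(y<0); print("board",rect(Q[m]),np.median(Q[m][:,2]))
m=ok&(abs(x)<20)&(P[...,2]>52)&(P[...,2]<60)&(y<10)&(y>-90); print("sink",rect(Q[m]),np.median(Q[m][:,2]))
im,_,_,_=grab("scene","s4"); a=cv2.imread("pics/s4.png"); b=cv2.imread("pics/w6.png"); f=cv2.resize(cv2.imread("pics/scene0.png"),(400,300))
cv2.imwrite("pics/f.png",np.vstack([np.hstack([f,cv2.resize(a,(400,300))]),np.hstack([cv2.resize(b,(400,300)),cv2.resize(b[60:260,200:400],(400,300))])]))
E
```

```text
clock: 18.05
ee_pos: [531.4, 300.4, 201.6]
tool_rot: [0.002, 0.107, 0.994, 0.002]
contact_force: [0.7, 0.1, 0.0]
opening: 69.5
clock: 18.55
ee_pos: [530.0, 299.4, 246.6]
tool_rot: [-0.001, 0.107, 0.994, -0.0]
contact_force: [-0.0, -0.6, 0.2]
opening: 69.5
pin z [84.8 93.7 95.5]
jaw (array([  0.8, -15.4]), array([38.7, 89.5]), 0.007)
board (array([ -0.4, -48.8]), array([73.1, 98. ]), 3.005) 25.26398319379416
sink (array([  1.5, -46.2]), array([28.5, 44.8]), 1.573) 54.978269353490646
```

View pics/f.png

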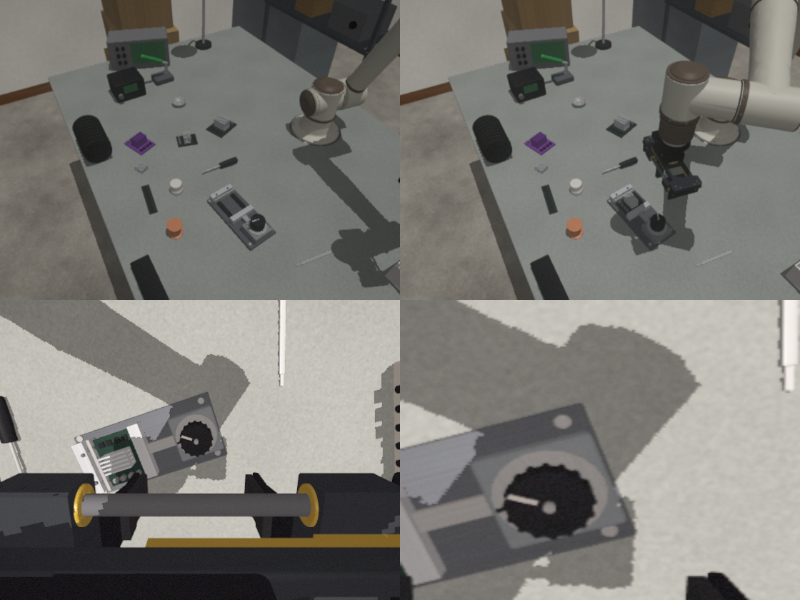

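```bash
python3 -c "
from workcell import order;print(order.close_job())"
```

```text
the job is handed in; nothing more can be done
None
```

The power module is clamped in the holder with the clutch clicked once. I handed the job in at about 18.6 s of the 72 s.

**What I did:**
- **Module:** I picked up the smaller green module, lowered it onto the ledges midway along the jaws, and let go only after the wrist force showed contact.
- **Knob:** I turned it about 1.89 rad clockwise in one grip. The torque rose to about 0.3 N m at about 1.25 rad, fell to zero, then went slightly negative as the spring took over. I let go there.

**Last checks, after lifting clear:**
- **Pin:** the tip is at about 94 mm, so it is up. It read the same before and after I released the knob.
- **Module:** its board top is at 25.3 mm, so it is flat on the ledges. The sink centre is at holder y = -46.2, which fits the board seated against the stop plate at about -78.4.
- **Other things on the bench:** before and after pictures show no visible change in what stayed in view. I did not measure each item separately.

**Checks that failed:** my last depth measurements of the jaw and the board outline mixed in neighbouring surfaces, so their sizes were unusable. An earlier attempt to read the jaw position partway through the turn also failed. I therefore judged the clamping from the sink position, the torque and the pin.

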